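# Centre a hub shell on the photo turntable

### The job

The bare rear-hub shell standing on end on the photo turntable is off centre and would swing about when the table turns for its pictures. Without taking it between the fingers or lifting it, tap it gently and low down with the fingertips until it stands upright in the middle of the disc, then take the hand away. It is tippy: do not tip it or knock it off, and leave the other parts on the bench where they are.

Things in the scene. Friction and masses are not known exactly. Their poses are not given: they have to be found in the camera images.
- hub: bare silver bicycle hub shell, aluminium, 66 mm tall, 0.18 to 0.34 kg, standing on end. Origin: centre of its underside; z up its axis; round, so its yaw means nothing. From below: threaded boss 34 mm across (foot only 30 mm) up to height 12 mm, large flange, slim barrel, small flange 44 mm across at height 52 to 56, collar 32 mm across. It starts 25 to 38 mm off the disc's centre, in any direction
- hub_flange (a point): middle of the hub's large flange, on its axis, 14 mm above its underside: the flange is 64 mm across and 4 mm thick (height 12 to 16 mm), the hub's widest part and the place to tap. Pushed slowly at this rim the hub slides (friction on the disc about 0.5 to 0.7) and stops when the push stops; pushed at the small flange above, or hard, it tips over
- turntable: motorised photo turntable, switched off and locked, fixed to the bench: black round base under a flat white disc 140 mm in diameter whose top is 40 mm above the bench, printed with three thin concentric dark rings of 40, 80 and 120 mm diameter. Origin: centre of its underside on the bench; its yaw only tells where the small switch on its base is (own -x side)
- disc_centre (a point): centre of the top of the white disc, 40 mm above the bench; the hub's underside belongs here
- front_hub: loose bystander: black slim front-hub shell standing on end, 39 mm in diameter, 72 mm tall, origin at the centre of its underside
- headset_cup: loose bystander: chromed steel headset cup, 47 mm in diameter, 26 mm tall, origin at the centre of its underside
- freewheel: loose bystander: five-sprocket freewheel lying flat, 93 mm in diameter, 28 mm tall, origin at the centre of its underside
- pedal: loose bystander: black platform pedal lying flat, 88 x 64 mm, 24 mm tall, spindle sticking out 30 mm to its own +y, origin under its middle
- crank_arm: loose bystander: silver crank arm lying flat along its own x, 204 mm long, 37 mm wide, 22 mm tall, origin under its middle
- carton: loose bystander: small cream carton, 75 x 110 mm, 45 mm tall, origin under its middle
There are look-alikes about, which are no part of the job. What is shaped like the turntable but blue is not meant.

How it is judged:
At the end, for the whole second after the job is handed in: The hub shell stands upright (within about 2 degrees) and at rest on the disc, its axis within 5 mm of the disc's centre (horizontal distance between hub and disc_centre below 0.005 m and angle between hub's own z axis and vertical below 0.04 rad and z of hub in the frame of disc_centre between -0.003 and 0.003 m and linear speed of hub below 0.02 m/s); the robot touches nothing.
It fails at once if the hub is tipped by more than about 11 degrees or knocked over (angle between hub's own z axis and vertical above 0.2 rad).
It fails at once if the hub is lifted, or knocked or pushed off the disc (z of hub in the frame of disc_centre above 0.006 m or z of hub in the frame of disc_centre below -0.006 m or horizontal distance between hub and disc_centre above 0.058 m).
It fails at once if the hub is taken between the fingers or touched from above instead of from its side (fingers on it with the grasp point less than 20 mm from its axis) (contact force between the fingers and hub above 0.05 N and horizontal distance between the grasp point and hub below 0.02 m).
It fails at once if the hub is struck or pressed with more than 10 N (contact force between any of the arm, the fingers and hub above 10 N).
It fails at once if another part on the bench is moved by more than 10 mm (distance of any of front_hub, headset_cup, freewheel, pedal, crank_arm, carton from where it was at the start of the episode above 0.01 m).
It also fails if it takes over 48 s, if anything falls off the work surface, if the arm or the gripper's body presses on something with over 40 N, if the wrist force passes 120 N, or if a joint passes its speed limit or range.

### The arm

A 6-joint arm with a two-finger parallel gripper is mounted at the origin on the work surface. World frame = base frame: x ahead of the robot, y to its left, z up, the work surface at z = 0. Lengths are in m, angles in rad, forces in N, time in s.
With the tool pointing down it reaches from about 0.3 to 0.875 m from the base axis. Payload 6.4 kg.
Tool frame: the origin (TCP) lies between the finger pads; the fingertips stand 22 mm ahead of it and the grasp point (between the pads) lies 3 mm ahead of it; z points along the fingers, y is the direction in which the jaws open and shut (so a half turn about z gives the same grasp; the last joint's range is limited). The gripper opens to 85 mm and grips with 20 to 120 N. Pads are 22 mm wide; open, the fingers measure 114 mm over their backs; the gripper's body (76 mm by 85 mm) begins 54 mm behind the grasp point. The pads swing forward as they close: fully open they stand 13 mm farther back than shut.
Start: joints at [0.975, 0.181, 1.607, -0, 1.354, -0.206], TCP at [0.218, 0.532, 0.253] pointing down, gripper open.
Joint ranges: [-2.99, 2.99], [-0.89, 2.07], [0.3, 2.58], [-1.14, 4.28], [0, 2.63], [-3.12, 3.12]. Speed limits (rad/s): [2.57, 2.57, 3.01, 3.14, 3.14, 3.14].

### API

Orientations are given as a unit quaternion [w, x, y, z].
In Python, from bench import r, cams gives the robot as it stands.
- The arm moves only by the tool step_arm, never from a script. Its argument "commands" is a list of rows, each a list of 3 entries, a list of its own where there are three numbers: the turn, a rotation vector about the tool's x, y, z in rad, then the shift along the tool's x, y, z in mm, then the finger opening in mm, from 0 to 85.4. In form: [[[ax, ay, az], [tx, ty, tz], jaw], ...]. A call has exactly 5 rows; each row is the pose to reach, as a shift and turn from the pose commanded when the call began, along the tool's axes at that moment; what a row does not reach only later rows make up. A row lasts 1/10 s, in which the tool goes at most 50 mm and 8.59 degrees, less where a joint would pass 70% of its speed; a pose out of reach is approached as far as the arm can. A call with a gripper value outside its range is refused whole. The fingers move at their own pace and stop on an object; "grip_force" is the grip in N (left out, the last holds). Time passes only in rows, so rows that repeat a pose let the fingers close, or fill a call up. It gives the time, the measured TCP pose, the force and the opening at its end, in the units of the state.
- r.observe(): the state, without advancing time (a new reading comes with each control period).
- cams.capture(name): name is "scene" or "top"; returns (picture, depth): 420x560x3 uint8, red, green, blue; 420x560 float32, m along the optical axis (not along the pixel's ray), 0 where there is no reading.
- cams.camera_params(name): a dict with "vfov" (degrees; the focal length in pixels is half the picture's height over the tangent of half this angle, whatever the lens; pixels are square), "cx", "cy" (the principal point, pixels), "origin" and "attitude" of the camera in the world. Camera axes: x right, y down, z forward; pixel columns grow to the right and rows downward; lengths in m; the calibration is good to about 2 mm. A picture is of the moment at which its call begins. camera_params takes no time and is no camera call.
- r.sign_off(): hands the job in, once; it reports no verdict.
Trained networks look in the newest picture that a camera, given by its name, has taken for a name from the list of things; names that differ only in an ending like _2 or _b are one class to them, and where a whole thing is asked for, a point or a joint stands for the part that bears it (a point fixed in the world has none). Each returns a list of dicts, best first, with "p" (0 to 1); they miss things now and then, are a little off and sometimes report something else, mostly with a low value. They report only what shows in the picture. A call takes as long as a camera call. They do not tell look-alikes from the thing itself.
- cams.recognise(label, camera): "centre" ([column, row] in pixels, amid what is visible of it).
- cams.cut_out(label, camera): "region" (420x560 bool, what is visible of it) and "centre" ([column, row] in pixels, amid what is visible of it).
- cams.place_of(label, camera): "centre" ([column, row] in pixels: a listed point, or the origin of a listed thing).
The state is a dict: "time_s": time; "joints": joint angles; "joint_velocities": joint speeds; "tau": joint torques, N m; "tool_pos": TCP position; "tool_rot": TCP orientation; "force": force on the tool from outside, world axes, zero at the start; "wrist_torque": the same for the moment, N m; "grip_width": finger opening in m.
Only numpy, scipy, OpenCV 4.12 (cv2) and the standard library are available. Lean on these libraries where they do the work, as an engineer would, in place of code of your own. Each camera call takes 0.05 s, during which the arm holds its last target. There are 200 camera calls.

## Working session

There is one attempt and no reset: what is moved stays moved. The work goes in short steps, Python scripts to look and compute and a tool call to move; the robot and the scene stay as the last step left them, time stands still between calls to the robot, and variables do not carry over. Pictures are saved under pics/ and viewed, about 8 in all and at most 12, crops included, and the job is handed in when it is done.

Besides the shell and the picture viewer there is one more tool, called after "Emit:" by a JSON object that holds its "name" and its "arguments", one argument or row to a line. step_arm: Moves the arm, as the interface text tells. Its arguments: {"type":"object","properties":{"commands":{"type":"array","items":{"type":"array"}},"grip_force":{"type":"number"}},"required":["commands"]}

```bash
mkdir -p pics; ls; cat > h.py <<'E'
import numpy as np, cv2
from bench import r, cams
from scipy.spatial.transform import Rotation as R
def cam(n):
    p=cams.camera_params(n); f=210/np.tan(np.radians(p['vfov'])/2)
    a=np.array(p['attitude'],float)
    M=a if a.shape==(3,3) else R.from_quat(a[[1,2,3,0]]).as_matrix()
    return p,f,M,np.array(p['origin'])
def ray_z(n,uv,z):
    p,f,M,o=cam(n); d=M@np.array([(uv[0]-p['cx'])/f,(uv[1]-p['cy'])/f,1]); return o+d*(z-o[2])/d[2]
def proj(n,X):
    p,f,M,o=cam(n); q=M.T@(np.array(X)-o); return [q[0]/q[2]*f+p['cx'],q[1]/q[2]*f+p['cy']]
def cloud(n,dep):
    p,f,M,o=cam(n); v,u=np.mgrid[:420,:560]
    return (np.stack([(u-p['cx'])/f*dep,(v-p['cy'])/f*dep,dep],-1))@M.T+o
E
python3 - <<'E'
from h import *
for n in('scene','top'):
    im,d=cams.capture(n); cv2.imwrite(f'pics/{n}0.png',im[:,:,::-1]); print(cams.camera_params(n)); np.save(f'{n}d.npy',d)
    for l in('hub','turntable','front_hub'):
        for e in cams.place_of(l,n)[:3]: print(n,l,e, ray_z(n,e['centre'],.04 if l=='hub' else 0).round(4))
    if n=='top':
        for e in cams.place_of('disc_centre',n)+cams.place_of('hub_flange',n): print(e,ray_z(n,e['centre'],.04))
s=r.observe();print(s)
E
```

```text
pics
{'vfov': 56.4524712341992, 'cx': 281.20071832524644, 'cy': 205.70938221971147, 'origin': array([1.29770304, 0.6130217 , 0.78043289]), 'attitude': array([-0.18572067,  0.41949657,  0.80290581, -0.38062148])}
scene hub {'centre': [276.9, 185.6], 'p': 0.71} [0.5118 0.0189 0.04  ]
scene hub {'centre': [243.6, 263.0], 'p': 0.19} [0.8209 0.1389 0.04  ]
scene turntable {'centre': [274.6, 205.6], 'p': 0.8} [0.5572 0.0414 0.    ]
scene turntable {'centre': [225.3, 182.6], 'p': 0.72} [ 0.5524 -0.1675  0.    ]
scene turntable {'centre': [209.9, 231.0], 'p': 0.59} [ 0.7551 -0.0467  0.    ]
scene front_hub {'centre': [185.8, 183.8], 'p': 0.55} [ 0.6317 -0.274   0.    ]
scene front_hub {'centre': [281.7, 185.4], 'p': 0.33} [ 0.4596 -0.0006  0.    ]
{'vfov': 47.74804462252355, 'cx': 282.4238250741184, 'cy': 210.39808583755664, 'origin': array([0.3843124 , 0.10573586, 1.18455915]), 'attitude': array([ 0.06951321, -0.66394164,  0.74027861, -0.07960517])}
top hub {'centre': [308.6, 250.2], 'p': 0.86} [0.5236 0.0235 0.04  ]
top turntable {'centre': [307.1, 238.5], 'p': 0.79} [0.5583 0.0208 0.    ]
[... 763 characters left out ...]
': 0.5, 'joints': array([ 9.74705965e-01,  1.80847581e-01,  1.60704706e+00,  1.35375614e-05,
        1.35379191e+00, -2.06258097e-01]), 'joint_velocities': array([ 5.93893228e-05, -8.72341238e-04, -1.07959062e-03,  3.69164884e-04,
       -1.03771707e-03, -1.45598823e-03]), 'tau': array([-5.63046760e-04, -4.44440639e+01, -3.51366699e+01, -2.72412344e-04,
        1.79399663e-03,  1.63945188e-06]), 'tool_pos': array([0.2184723 , 0.53186986, 0.2532389 ]), 'tool_rot': array([-2.44172324e-05,  1.93685686e-01,  9.81063633e-01, -4.06367037e-05]), 'force': array([-0.08176706, -0.18282878,  0.18441411]), 'wrist_torque': array([-0.01442924, -0.02532508,  0.0411294 ]), 'grip_width': 0.08553216172037348}
```

View pics/top0.png

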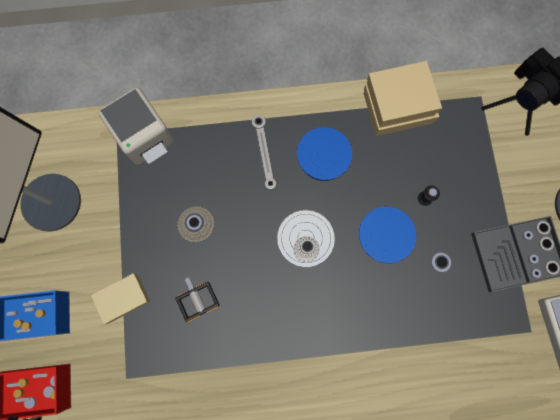

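View pics/scene0.png

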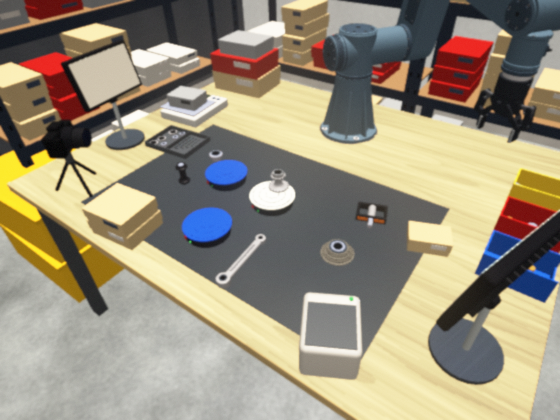

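The white disc is at top (306,238) with the silver hub on it at about (307,248). The two blue discs, at (324,154) and (387,235), are look-alikes, since the task asks for the white one. Next I'll measure and make the confirming crop.

```bash
cat >> h.py <<'E'
def disc():
    """fit disc centre from white mask in both pictures (mapped onto z=.04), circle via convex hull"""
def fitc(P,r=None):
    from scipy.optimize import least_squares
    f=lambda q:np.hypot(P[:,0]-q[0],P[:,1]-q[1])-(q[2] if r is None else r)
    q0=list(P.mean(0))+([P.std()] if r is None else [])
    return least_squares(f,q0,loss='soft_l1',f_scale=.001).x
E
python3 - <<'E'
from h import *
for n in('top','scene'):
    im=cv2.imread(f'pics/{n}0.png')[:,:,::-1]; d=np.load(n+'d.npy'); C=cloud(n,d)
    reg=np.hypot(C[...,0]-.555,C[...,1]-.025)<.1
    # disc silhouette by depth height & by brightness
    m=((C[...,2]>.025)&reg&(im.min(2)>90)).astype(np.uint8)
    cs=max(cv2.findContours(m,0,1)[0],key=cv2.contourArea)
    hull=cv2.convexHull(cs)[:,0].astype(float)
    P=np.array([ray_z(n,u,.04)[:2] for u in cs[:,0]]);
    print(n,m.sum(),'fit',fitc(P),fitc(P,.069), 'height med',np.median(C[...,2][m>0]))
    for lo,hi in((.047,.06),(.06,.09),(.09,.098),(.098,.115)):
        q=C[(C[...,2]>lo)&(C[...,2]<hi)&reg]; print(n,lo,len(q),q.mean(0).round(4),q.min(0).round(4),q.max(0).round(4))
    u,v=map(int,proj(n,[.555,.025,.05])); c=im[v-45:v+45,u-60:u+60]; 
    cv2.imwrite(f'pics/c_{n}.png',cv2.resize(c,None,fx=5,fy=5,interpolation=2)[:,:,::-1])
a=cv2.imread('pics/c_top.png');b=cv2.imread('pics/c_scene.png');cv2.imwrite('pics/c0.png',cv2.resize(np.hstack([a,b]),(800,300)))
E
```

```text
top 2439 fit [0.55422194 0.0272218  0.06848281] [0.55426511 0.02719625] height med 0.040387712210933735
top 0.047 246 [0.5197 0.0323 0.0567] [ 0.4935 -0.0147  0.0476] [0.5806 0.0619 0.06  ]
top 0.06 29 [0.5208 0.0376 0.061 ] [ 0.4994 -0.0008  0.06  ] [0.5542 0.0555 0.0634]
top 0.09 89 [0.5245 0.0305 0.0956] [0.5035 0.0084 0.0924] [0.5465 0.0516 0.0979]
top 0.098 197 [0.5241 0.0309 0.1056] [0.5034 0.0093 0.098 ] [0.5441 0.0511 0.112 ]
scene 1197 fit [0.55253519 0.03351739 0.07237304] [0.55479983 0.0323428 ] height med 0.03932671830626344
scene 0.047 153 [0.5307 0.0384 0.0562] [0.4924 0.0022 0.0507] [0.5567 0.0649 0.06  ]
scene 0.06 66 [0.531  0.0391 0.0694] [0.5123 0.0193 0.06  ] [0.5452 0.0526 0.0851]
scene 0.09 49 [0.532 0.04  0.095] [0.5028 0.0124 0.0912] [0.5449 0.0539 0.098 ]
scene 0.098 75 [0.5261 0.0358 0.1046] [0.5063 0.0163 0.0982] [0.5419 0.0506 0.1093]
```

View pics/c0.png

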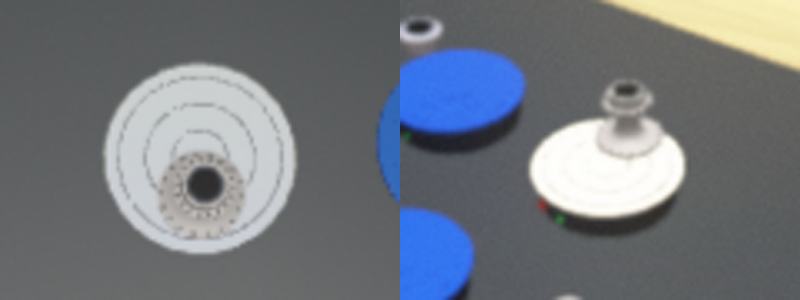

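The crop shows the silver hub near the rim of the white disc, towards the robot. I'll refine the offset with a silhouette fit and work out the move.

```bash
cat >> h.py <<'E'
def hubfit(n,im,d,g=(.524,.031),dc=(.5543,.0272)):
    from scipy.optimize import minimize
    C=cloud(n,d); m=((C[...,2]>.047)&(C[...,2]<.12)&(np.hypot(C[...,0]-dc[0],C[...,1]-dc[1])<.075)).astype(np.uint8)
    k,l,s,_=cv2.connectedComponentsWithStats(m); m=(l==1+s[1:,4].argmax())
    a=np.linspace(0,2*np.pi,60,endpoint=False)
    def ren(q,S=4):
        o=np.zeros((420*S,560*S),np.uint8)
        for z0,z1,rr in((.052,.056,.032),(.04,.106,.011),(.092,.096,.022),(.092,.106,.016)):
            P=np.float32([proj(n,[q[0]+rr*np.cos(t),q[1]+rr*np.sin(t),z]) for z in(z0,z1) for t in a])
            cv2.fillConvexPoly(o,cv2.convexHull(((P+.5)*S).astype(np.int32)),1)
        return cv2.resize(o.astype(np.float32),(560,420),interpolation=cv2.INTER_AREA)
    res=minimize(lambda q:np.abs(ren(q)-m).sum(),g,method='Nelder-Mead',options=dict(initial_simplex=[g,(g[0]+.006,g[1]),(g[0],g[1]+.006)],xatol=2e-4,fatol=.1))
    return res.x,res.fun,m.sum()
def discfit(n,im,d):
    C=cloud(n,d); m=((C[...,2]>.025)&(np.hypot(C[...,0]-.5543,C[...,1]-.0272)<.1)&(im.min(2)>90)).astype(np.uint8)
    cs=max(cv2.findContours(m,0,1)[0],key=cv2.contourArea)[:,0]
    return fitc(np.array([ray_z(n,u,.04)[:2] for u in cs]),.069)
def move(pos,yaw):
    "tool-frame turn & shift to put TCP at pos with tool -x axis along world yaw"
    s=r.observe(); q=np.array(s['tool_rot']); T=R.from_quat(q[[1,2,3,0]])
    ax=np.array([-np.cos(yaw),-np.sin(yaw),0]); z=np.array([0,0,-1.]); G=R.from_matrix(np.stack([ax,np.cross(z,ax),z],1))
    print('t',s['time_s'],'tcp',s['tool_pos'].round(4),'turn',(T.inv()*G).as_rotvec().round(3),'shift',(T.inv().apply(np.array(pos)-s['tool_pos'])*1e3).round(1),'F',s['force'].round(2),'w',s['grip_width'])
E
python3 - <<'E'
from h import *
for n in('top','scene'):
    im=cv2.imread(f'pics/{n}0.png')[:,:,::-1]; d=np.load(n+'d.npy')
    print(n,hubfit(n,im,d),discfit(n,im,d))
h,f,m=hubfit('top',0,np.load('topd.npy')); v=np.array([.5543,.0272])-h; y=np.arctan2(v[1],v[0]); print('dist',np.hypot(*v),'yaw',y)
u=v/np.hypot(*v); p=h-u*.066; print(p); move([*p,.2],y)
E
```

```text
Traceback (most recent call last):
  File "h.py", line 34, in hubfit
    res=minimize(lambda q:np.abs(ren(q)-m).sum(),g,method='Nelder-Mead',options=dict(initial_simplex=[g,(g[0]+.006,g[1]),(g[0],g[1]+.006)],xatol=2e-4,fatol=.1))
  File "h.py", line 34, in <lambda>
    res=minimize(lambda q:np.abs(ren(q)-m).sum(),g,method='Nelder-Mead',options=dict(initial_simplex=[g,(g[0]+.006,g[1]),(g[0],g[1]+.006)],xatol=2e-4,fatol=.1))
                                 ~~~^^^
  File "h.py", line 31, in ren
    P=np.float32([proj(n,[q[0]+rr*np.cos(t),q[1]+rr*np.sin(t),z]) for z in(z0,z1) for t in a])
                  ~~~~^^^^^^^^^^^^^^^^^^^^^^^^^^^^^^^^^^^^^^^^^^^
  File "h.py", line 12, in proj
    p,f,M,o=cam(n); q=M.T@(np.array(X)-o); return [q[0]/q[2]*f+p['cx'],q[1]/q[2]*f+p['cy']]
            ~~~^^^
  File "h.py", line 5, in cam
    p=cams.camera_params(n); f=210/np.tan(np.radians(p['vfov'])/2)
ValueError: time passes only in moves, steps and waits
```

```bash
sed -i 's/^def cam(n):/from functools import cache\n@cache\ndef cam(n):/' h.py
python3 - <<'E'
from h import *
for n in('top','scene'):
    im=cv2.imread(f'pics/{n}0.png')[:,:,::-1]; d=np.load(n+'d.npy')
    print(n,hubfit(n,im,d),discfit(n,im,d))
h,f,m=hubfit('top',0,np.load('topd.npy')); v=np.array([.5543,.0272])-h; y=np.arctan2(v[1],v[0]); print('dist',np.hypot(*v),'yaw',y)
u=v/np.hypot(*v); p=h-u*.066; print(p); move([*p,.2],y)
E
```

```text
top (array([0.52557701, 0.03022726]), np.float64(23.1875), np.int64(559)) [0.55426511 0.02719625]
scene (array([0.5234034 , 0.03336277]), np.float64(21.625), np.int64(343)) [0.55479983 0.0323428 ]
dist 0.028882080798558078 yaw -0.10500727527747368
[0.45994055 0.03714501]
t 0.5 tcp [0.2185 0.5319 0.2532] turn [-0.    -0.    -0.285] shift [-411.4 -365.8   53.3] F [-0.08 -0.18  0.18] w 0.08553216172037348
```

Emit:
{"name": "step_arm", "arguments": {
  "commands": [
    [[0,0,-0.285],[-411,-366,53],24],
    [[0,0,-0.285],[-411,-366,53],24],
    [[0,0,-0.285],[-411,-366,53],24],
    [[0,0,-0.285],[-411,-366,53],24],
    [[0,0,-0.285],[-411,-366,53],24]
  ]
}}

```text
time_s: 1.0
tool_pos: [0.3261, 0.3108, 0.2299]
tool_rot: [0.0, 0.052, 0.999, 0.0]
force: [1.3, -0.3, 0.7]
grip_width: 0.0242
```

```bash
python3 -c "
from h import *
move([.46,.0371,.2],-.105)"
```

```text
t 1.0 tcp [0.3261 0.3108 0.2299] turn [0.    0.001 0.001] shift [-161.6 -258.3   29.9] F [ 1.26 -0.27  0.66] w 0.024234280704631916
```

Emit:
{"name": "step_arm", "arguments": {
  "commands": [
    [[0,0,0],[-160,-257,30],24],
    [[0,0,0],[-160,-257,30],24],
    [[0,0,0],[-160,-257,30],24],
    [[0,0,0],[-160,-257,30],24],
    [[0,0,0],[-160,-257,30],24]
  ]
}}

```text
time_s: 1.5
tool_pos: [0.435, 0.0866, 0.2055]
tool_rot: [0.001, 0.052, 0.999, 0.0]
force: [0.4, 1.2, 0.5]
grip_width: 0.0241
```

```bash
python3 -c "
from h import *
move([.46,.0371,.12],-.105)"
```

```text
t 1.5 tcp [0.435  0.0866 0.2055] turn [0.    0.001 0.   ] shift [-29.9 -46.6  85.5] F [0.38 1.21 0.49] w 0.024092333119178966
```

Emit:
{"name": "step_arm", "arguments": {
  "commands": [
    [[0,0,0],[-29,-46,20],24],
    [[0,0,0],[-29,-46,50],24],
    [[0,0,0],[-29,-46,85],24],
    [[0,0,0],[-29,-46,85],24],
    [[0,0,0],[-29,-46,85],24]
  ]
}}

```text
time_s: 2.0
tool_pos: [0.4581, 0.0399, 0.1204]
tool_rot: [-0.001, 0.052, 0.999, 0.0]
force: [-0.6, 0.6, 0.4]
grip_width: 0.0236
```

```bash
python3 -c "
from h import *
move([.46,.0371,.067],-.105)
im,d=cams.capture('scene');cv2.imwrite('pics/s1.png',cv2.resize(im[120:260,200:387],None,fx=4,fy=4,interpolation=2)[:,:,::-1])"
```

```text
t 2.0 tcp [0.4581 0.0399 0.1204] turn [ 0.    -0.001  0.   ] shift [-2.3 -2.6 53.4] F [-0.62  0.6   0.4 ] w 0.02355953506369312
```

View pics/s1.png

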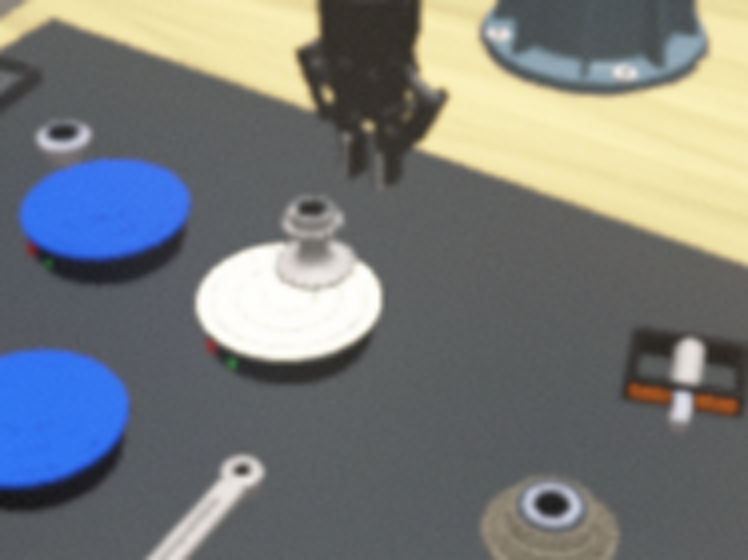

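The fingers are behind the hub, at crop (365,180) against the hub at (312,240), and clear of the disc. Next I descend.

Emit:
{"name": "step_arm", "arguments": {
  "commands": [
    [[0,0,0],[-2,-2.5,20],24],
    [[0,0,0],[-2,-2.5,40],24],
    [[0,0,0],[-2,-2.5,53.5],24],
    [[0,0,0],[-2,-2.5,53.5],24],
    [[0,0,0],[-2,-2.5,53.5],24]
  ]
}}

```text
time_s: 2.55
tool_pos: [0.4613, 0.0373, 0.0684]
tool_rot: [0.001, 0.052, 0.999, -0.0]
force: [0.3, -0.2, 0.6]
grip_width: 0.0238
```

```bash
python3 -c "
from h import *
move([.474,.0357,.067],-.105)
im,d=cams.capture('top');np.save('d1.npy',d);cv2.imwrite('pics/t1.png',im[:,:,::-1]);print(hubfit('top',im,d),discfit('top',im,d))"
```

```text
t 2.55 tcp [0.4613 0.0373 0.0684] turn [-0.     0.003  0.001] shift [-12.8  -0.3   1.4] F [ 0.33 -0.16  0.58] w 0.023831401045841562
(array([0.58590736, 0.02921826]), np.float64(548.9375), np.int64(7)) [0.5606222  0.01466658]
```

Emit:
{"name": "step_arm", "arguments": {
  "commands": [
    [[0,0,0],[-4,0,1],24],
    [[0,0,0],[-8,0,1.5],24],
    [[0,0,0],[-12,0,1.5],24],
    [[0,0,0],[-15,0,1.5],24],
    [[0,0,0],[-17,0,1.5],24]
  ]
}}

```text
time_s: 3.1
tool_pos: [0.4774, 0.0352, 0.0652]
tool_rot: [0.0, 0.052, 0.999, -0.0]
force: [-0.7, -0.5, -0.2]
grip_width: 0.0239
```

Emit:
{"name": "step_arm", "arguments": {
  "commands": [
    [[0,0,0],[-1,0,0],24],
    [[0,0,0],[-2,0,0],24],
    [[0,0,0],[-3,0,0],24],
    [[0,0,0],[-4,0,0],24],
    [[0,0,0],[-5,0,0],24]
  ]
}}

```text
time_s: 3.6
tool_pos: [0.4819, 0.0348, 0.0651]
tool_rot: [-0.0, 0.052, 0.999, -0.0]
force: [-0.9, -0.8, -0.3]
grip_width: 0.0241
```

Emit:
{"name": "step_arm", "arguments": {
  "commands": [
    [[0,0,0],[-1,0,0],24],
    [[0,0,0],[-2,0,0],24],
    [[0,0,0],[-3,0,0],24],
    [[0,0,0],[-4,0,0],24],
    [[0,0,0],[-5,0,0],24]
  ]
}}

```text
time_s: 4.1
tool_pos: [0.4867, 0.0344, 0.065]
tool_rot: [-0.0, 0.052, 0.999, 0.0]
force: [-2.3, -0.4, -0.1]
grip_width: 0.0239
```

```bash
python3 -c "
from h import *
move([.5138,.0314,.067],-.105)
im,d=cams.capture('scene');print(hubfit('scene',im,d))
cv2.imwrite('pics/s2.png',cv2.resize(im[120:260,200:387],None,fx=4,fy=4,interpolation=2)[:,:,::-1])"
```

```text
t 4.1 tcp [0.4867 0.0344 0.065 ] turn [ 0.    -0.001  0.   ] shift [-27.2  -0.1  -2. ] F [-2.26 -0.43 -0.13] w 0.023914730375988534
(array([0.52531001, 0.03191969]), np.float64(221.375), np.int64(557))
```

View pics/s2.png

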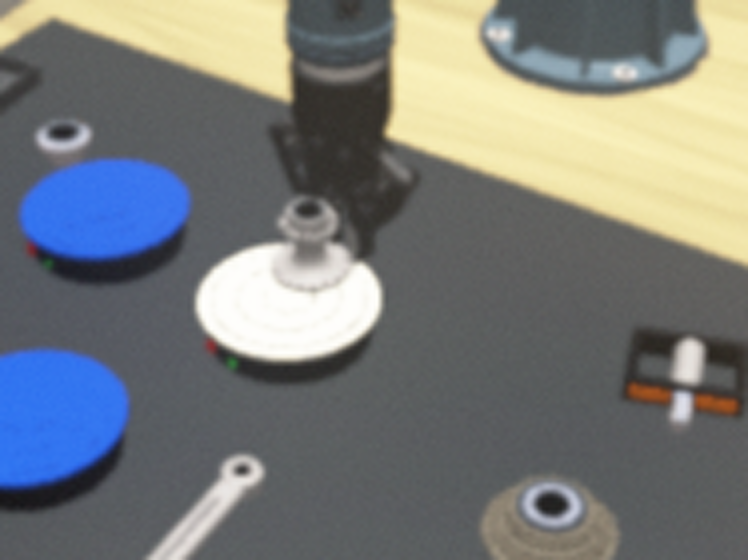

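Contact has been made at 2.3 N. The hub, at crop (312,265), is upright and starting to slide, so I keep pushing slowly.

Emit:
{"name": "step_arm", "arguments": {
  "commands": [
    [[0,0,0],[-1,0,0],24],
    [[0,0,0],[-2,0,0],24],
    [[0,0,0],[-3,0,0],24],
    [[0,0,0],[-4,0,0],24],
    [[0,0,0],[-5,0,0],24]
  ]
}}

```text
time_s: 4.65
tool_pos: [0.492, 0.0337, 0.0652]
tool_rot: [0.0, 0.052, 0.999, -0.0]
force: [-2.0, 0.2, 0.0]
grip_width: 0.0237
```

```bash
python3 -c "
from h import *
move([.5138,.0314,.067],-.105)
im,d=cams.capture('scene');print(hubfit('scene',im,d))
cv2.imwrite('pics/s3.png',cv2.resize(im[120:260,200:387],None,fx=4,fy=4,interpolation=2)[:,:,::-1])"
```

```text
t 4.65 tcp [0.492  0.0337 0.0652] turn [-0.  0.  0.] shift [-21.9  -0.   -1.8] F [-1.96  0.24  0.02] w 0.023704392707806225
(array([0.53059657, 0.03158826]), np.float64(265.5625), np.int64(611))
```

View pics/s3.png

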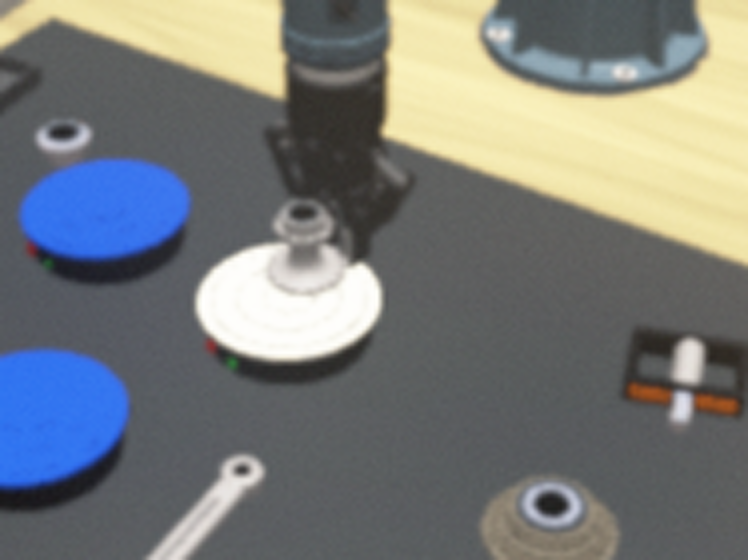

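The hub slides upright, with its base now at crop (306,268) and a force of about 2 N. I continue for 15 mm.

Emit:
{"name": "step_arm", "arguments": {
  "commands": [
    [[0,0,0],[-1,0,0],24],
    [[0,0,0],[-2,0,0],24],
    [[0,0,0],[-3,0,0],24],
    [[0,0,0],[-4,0,0],24],
    [[0,0,0],[-5,0,0],24]
  ]
}}

```text
time_s: 5.2
tool_pos: [0.497, 0.0332, 0.0652]
tool_rot: [0.0, 0.052, 0.999, 0.0]
force: [-1.3, 0.7, -0.6]
grip_width: 0.0239
```

Emit:
{"name": "step_arm", "arguments": {
  "commands": [
    [[0,0,0],[-1,0,0],24],
    [[0,0,0],[-2,0,0],24],
    [[0,0,0],[-3,0,0],24],
    [[0,0,0],[-4,0,0],24],
    [[0,0,0],[-5,0,0],24]
  ]
}}

```text
time_s: 5.7
tool_pos: [0.5019, 0.0327, 0.0652]
tool_rot: [0.0, 0.052, 0.999, -0.0]
force: [-2.1, 0.2, -0.3]
grip_width: 0.0243
```

Emit:
{"name": "step_arm", "arguments": {
  "commands": [
    [[0,0,0],[-1,0,0],24],
    [[0,0,0],[-2,0,0],24],
    [[0,0,0],[-3,0,0],24],
    [[0,0,0],[-4,0,0],24],
    [[0,0,0],[-4,0,0],24]
  ]
}}

```text
time_s: 6.2
tool_pos: [0.506, 0.0322, 0.0652]
tool_rot: [0.0, 0.052, 0.999, -0.0]
force: [-1.9, -0.0, -0.8]
grip_width: 0.024
```

Now I back off and move aside to measure.

Emit:
{"name": "step_arm", "arguments": {
  "commands": [
    [[0,0,0],[2,0,0],24],
    [[0,0,0],[10,0,0],24],
    [[0,0,0],[25,0,0],24],
    [[0,0,0],[45,0,0],24],
    [[0,0,0],[45,0,-30],24]
  ]
}}

```text
time_s: 6.7
tool_pos: [0.4551, 0.0381, 0.0917]
tool_rot: [-0.005, 0.052, 0.999, 0.001]
force: [0.6, 0.0, 0.3]
grip_width: 0.0239
```

Emit:
{"name": "step_arm", "arguments": {
  "commands": [
    [[0,0,0],[0,0,-40],24],
    [[0,0,0],[0,40,-80],24],
    [[0,0,0],[0,85,-90],24],
    [[0,0,0],[0,130,-90],24],
    [[0,0,0],[0,170,-90],24]
  ]
}}

```text
time_s: 7.2
tool_pos: [0.4792, 0.2082, 0.1867]
tool_rot: [0.002, 0.052, 0.999, 0.001]
force: [0.5, -0.7, -0.8]
grip_width: 0.024
```

Emit:
{"name": "step_arm", "arguments": {
  "commands": [
    [[0,0,0],[0,50,0],24],
    [[0,0,0],[0,80,0],24],
    [[0,0,0],[0,80,0],24],
    [[0,0,0],[0,80,0],24],
    [[0,0,0],[0,80,0],24]
  ]
}}

```text
time_s: 7.7
tool_pos: [0.4869, 0.2847, 0.185]
tool_rot: [-0.0, 0.053, 0.999, -0.0]
force: [-0.2, -0.3, -0.4]
grip_width: 0.0236
```

```bash
python3 - <<'E'
from h import *
for n in('top','scene'):
    im,d=cams.capture(n); np.save(n+'d2.npy',d); cv2.imwrite(f'pics/{n}2.png',im[:,:,::-1])
    print(n,hubfit(n,im,d,(.547,.028)),discfit(n,im,d))
    u,v=map(int,proj(n,[.555,.025,.05])); cv2.imwrite(f'pics/c2{n}.png',cv2.resize(im[v-40:v+40,u-50:u+50],None,fx=4,fy=4,interpolation=2)[:,:,::-1])
    for p in('hub','disc_centre'): print([e for e in cams.place_of(p,n)][:3])
cv2.imwrite('pics/c2.png',np.hstack([cv2.imread('pics/c2top.png'),cv2.imread('pics/c2scene.png')]))
move([.46,.035,.067],-.105)
E
```

```text
top (array([0.54807895, 0.02688104]), np.float64(24.375), np.int64(552)) [0.55426667 0.02717602]
[{'centre': [306.0, 241.5], 'p': 0.67}]
[{'centre': [325.7, 153.2], 'p': 0.97}, {'centre': [388.1, 235.5], 'p': 0.93}, {'centre': [305.6, 236.4], 'p': 0.74}]
scene (array([0.54607793, 0.02942044]), np.float64(19.125), np.int64(355)) [0.55613792 0.03260709]
[{'centre': [271.1, 191.2], 'p': 0.89}]
[{'centre': [228.6, 172.9], 'p': 0.65}, {'centre': [273.8, 195.3], 'p': 0.58}, {'centre': [207.2, 221.4], 'p': 0.57}]
t 8.0 tcp [0.4874 0.2849 0.1853] turn [ 0.     0.    -0.001] shift [   0.9 -251.4  118.3] F [ 0.65 -0.2   0.38] w 0.023856063122553506
```

View pics/c2.png

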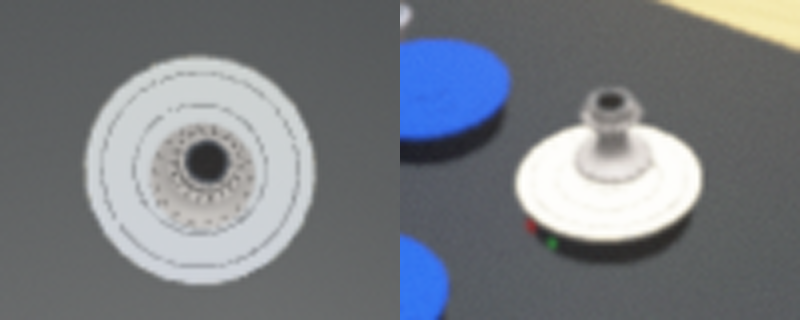

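The hub is at left-crop (204,180) and the ring centre at (200,170), so it is upright and about 6–9 mm short along +x. I'll cross-check with a colour-based fit, since the depth mask could be biased.

```bash
sed -i 's/^def hubfit(n,im,d,g=(.524,.031),dc=(.5543,.0272)):/def hubfit(n,im,d,g=(.524,.031),dc=(.5543,.0272),col=0):/; s/^    k,l,s,_=cv2.conn/    if col: m=((im[...,0].astype(int)-im[...,2]>col)|(im.max(2)<120))\&(np.hypot(C[...,0]-dc[0],C[...,1]-dc[1])<.09)\&(C[...,2]>.035); m=cv2.morphologyEx(m.astype(np.uint8),2,np.ones((2,2),np.uint8))\n&/' h.py
sed -i 's/  cv2.morph.*//' h.py
python3 - <<'E'
from h import *
for k,g in(('0',(.525,.03)),('2',(.547,.028))):
    im=cv2.imread(f'pics/top{k}.png')[:,:,::-1]; d=np.load('topd.npy' if k=='0' else 'topd2.npy')
    for c in(-4,0,4): print(k,c,hubfit('top',im,d,g,col=c))
    # rings: dark thin pixels on the disc
    C=cloud('top',d); g8=cv2.cvtColor(im,cv2.COLOR_RGB2GRAY).astype(float)
    dark=cv2.morphologyEx(g8,cv2.MORPH_BLACKHAT,np.ones((5,5)))
    P=np.array([[*ray_z('top',(u,v),.04)[:2],dark[v,u]] for v in range(200,275) for u in range(270,345)])
    D=lambda q:-sum((P[:,2]*np.exp(-((np.hypot(P[:,0]-q[0],P[:,1]-q[1])-rr)/.0015)**2)).sum() for rr in((.04,.06) if k=='2' else (.04,.06)))
    from scipy.optimize import minimize
    print('rings',minimize(D,(.5543,.0272),method='Nelder-Mead',options=dict(initial_simplex=[(.5543,.0272),(.558,.0272),(.5543,.031)])).x)
print(im[236:250,300:312,0].astype(int)-im[236:250,300:312,2])
E
```

```text
0 -4 (array([0.52298771, 0.02803386]), np.float64(22.4375), np.int64(574))
0 0 (array([0.5254158 , 0.03026902]), np.float64(23.75), np.int64(559))
0 4 (array([0.52235742, 0.02813965]), np.float64(116.875), np.int64(457))
rings [0.554645   0.02721721]
2 -4 (array([0.54603656, 0.02513396]), np.float64(25.25), np.int64(566))
2 0 (array([0.54807895, 0.02688104]), np.float64(24.375), np.int64(552))
2 4 (array([0.54578125, 0.0270625 ]), np.float64(118.0625), np.int64(449))
rings [0.55470088 0.02721795]
[[ 6  7 -4 -5  0  2  1  1  1  1  2  0]
 [ 5  6 -4 -7 -1  1  1  2  2  3  1 -2]
 [ 5  5  1 -4 -2  1  1  2  1  1  1 -4]
 [ 6  5  6 -5 -7 -3  0  1  2  0 -2 -6]
 [ 7  5  5  1 -4 -7 -5 -3 -4 -4 -7 -4]
 [ 6  6  5  5  3 -1 -5 -5 -8 -4  0  2]
 [ 6  7  6  4  5  5  3  2  1  4  6  6]
 [ 7  7  7  6  6  5  4  6  4  5  6  6]
 [ 6  6  7  6  7  6  6  7  6  7  6  6]
 [ 7  7  6  7  7  6  7  7  6  7  7  6]
 [ 6  7  6  6  6  5  7  7  6  7  7  7]
 [ 6  6  6  6  6  7  6  6  6  6  6  6]
 [ 7  6  7  6  6  7  6  6  7  6  7  6]
 [ 5  7  7  6  6  7  7  7  6  6  7  7]]
```

```bash
sed -i 's/cv2.morphologyEx(m.astype(np.uint8),2,np.ones((2,2),np.uint8))/cv2.medianBlur(m.astype(np.uint8),3)/' h.py
python3 - <<'E'
from h import *
for k,g in(('0',(.525,.03)),('2',(.547,.028))):
    im=cv2.imread(f'pics/top{k}.png')[:,:,::-1]; d=np.load('topd.npy' if k=='0' else 'topd2.npy')
    for c in(-6,-4,-2): print(k,c,hubfit('top',im,d,g,col=c))
E
```

```text
0 -6 (array([0.52564639, 0.03031975]), np.float64(22.8125), np.int64(593))
0 -4 (array([0.52608076, 0.03020642]), np.float64(20.3125), np.int64(579))
0 -2 (array([0.52560747, 0.03044757]), np.float64(22.1875), np.int64(558))
2 -6 (array([0.54979105, 0.02697163]), np.float64(642.0625), np.int64(1209))
2 -4 (array([0.54863893, 0.02739842]), np.float64(19.75), np.int64(571))
2 -2 (array([0.54870663, 0.02719379]), np.float64(24.875), np.int64(550))
```

Colour and depth fits now agree: hub (0.5484, 0.0271), disc (0.5546, 0.0272). The earlier disagreement came from the even filter kernel I used. About 6 mm is left, so I return the same way.

Emit:
{"name": "step_arm", "arguments": {
  "commands": [
    [[0,0,0],[-1.5,-50,0],24],
    [[0,0,0],[-1.5,-100,0],24],
    [[0,0,0],[-1.5,-150,0],24],
    [[0,0,0],[-1.5,-200,10],24],
    [[0,0,0],[-1.5,-245,20],24]
  ]
}}

```text
time_s: 8.5
tool_pos: [0.463, 0.0396, 0.1656]
tool_rot: [0.001, 0.053, 0.999, -0.0]
force: [0.8, -0.0, -0.8]
grip_width: 0.0241
```

```bash
python3 -c "
from h import *
move([.462,.037,.0655],-.105)"
```

```text
t 8.5 tcp [0.463  0.0396 0.1656] turn [-0.     0.002 -0.   ] shift [  0.9  -2.7 100.1] F [ 0.78 -0.02 -0.8 ] w 0.024146753172693054
```

Emit:
{"name": "step_arm", "arguments": {
  "commands": [
    [[0,0,0],[1,-3,0],24],
    [[0,0,0],[1,-3,40],24],
    [[0,0,0],[1,-3,80],24],
    [[0,0,0],[1,-3,100],24],
    [[0,0,0],[1,-3,100],24]
  ]
}}

```text
time_s: 9.0
tool_pos: [0.4593, 0.0396, 0.0626]
tool_rot: [-0.003, 0.053, 0.999, 0.0]
force: [-1.1, 0.9, -0.3]
grip_width: 0.0239
```

Emit:
{"name": "step_arm", "arguments": {
  "commands": [
    [[0,0,0],[0,0,0],24],
    [[0,0,0],[0,0,0],24],
    [[0,0,0],[-4,0,0],24],
    [[0,0,0],[-8,0,0],24],
    [[0,0,0],[-12,0,0],24]
  ]
}}

```text
time_s: 9.5
tool_pos: [0.4747, 0.0376, 0.066]
tool_rot: [0.001, 0.052, 0.999, -0.0]
force: [-0.1, -0.0, -1.1]
grip_width: 0.0242
```

```bash
python3 -c "
from h import *
move([.5122,.0318,.0655],-.105)"
```

```text
t 9.5 tcp [0.4747 0.0376 0.066 ] turn [-0.     0.002  0.   ] shift [-37.9  -1.9   0.5] F [-0.14 -0.02 -1.1 ] w 0.024246319537412964
```

Emit:
{"name": "step_arm", "arguments": {
  "commands": [
    [[0,0,0],[-4,-1,0],24],
    [[0,0,0],[-8,-2,0],24],
    [[0,0,0],[-12,-2,0],24],
    [[0,0,0],[-16,-2,0],24],
    [[0,0,0],[-20,-2,0],24]
  ]
}}

```text
time_s: 10.0
tool_pos: [0.4936, 0.0336, 0.0651]
tool_rot: [-0.0, 0.052, 0.999, 0.0]
force: [0.5, 0.5, -0.8]
grip_width: 0.0241
```

Emit:
{"name": "step_arm", "arguments": {
  "commands": [
    [[0,0,0],[-2,0,0],24],
    [[0,0,0],[-4,0,0],24],
    [[0,0,0],[-6,0,0],24],
    [[0,0,0],[-7,0,0],24],
    [[0,0,0],[-7,0,0],24]
  ]
}}

```text
time_s: 10.5
tool_pos: [0.5005, 0.0329, 0.0652]
tool_rot: [0.0, 0.052, 0.999, -0.0]
force: [0.5, 0.3, 0.1]
grip_width: 0.0239
```

```bash
python3 -c "
from h import *
move([.5122,.0318,.0655],-.105)"
```

```text
t 10.5 tcp [0.5005 0.0329 0.0652] turn [-0.  0.  0.] shift [-11.8   0.2  -0.3] F [0.47 0.32 0.05] w 0.02390514427659913
```

Emit:
{"name": "step_arm", "arguments": {
  "commands": [
    [[0,0,0],[-1,0,0],24],
    [[0,0,0],[-2,0,0],24],
    [[0,0,0],[-3,0,0],24],
    [[0,0,0],[-4,0,0],24],
    [[0,0,0],[-5,0,0],24]
  ]
}}

```text
time_s: 11.0
tool_pos: [0.5054, 0.0323, 0.0652]
tool_rot: [0.0, 0.052, 0.999, -0.0]
force: [1.2, 0.1, -0.4]
grip_width: 0.0239
```

Emit:
{"name": "step_arm", "arguments": {
  "commands": [
    [[0,0,0],[-1,0,0],24],
    [[0,0,0],[-2,0,0],24],
    [[0,0,0],[-3,0,0],24],
    [[0,0,0],[-4,0,0],24],
    [[0,0,0],[-5,0,0],24]
  ]
}}

```text
time_s: 11.5
tool_pos: [0.5102, 0.0319, 0.065]
tool_rot: [-0.0, 0.052, 0.999, 0.0]
force: [-2.5, 0.4, 0.8]
grip_width: 0.0238
```

Emit:
{"name": "step_arm", "arguments": {
  "commands": [
    [[0,0,0],[-1,0,0],24],
    [[0,0,0],[-1.7,0,0],24],
    [[0,0,0],[-1.7,0,0],24],
    [[0,0,0],[-1.7,0,0],24],
    [[0,0,0],[-1.7,0,0],24]
  ]
}}

```text
time_s: 12.0
tool_pos: [0.5121, 0.0316, 0.0652]
tool_rot: [0.0, 0.052, 0.999, -0.0]
force: [-1.9, 0.3, -0.0]
grip_width: 0.0238
```

The push is done and the TCP is where I planned it. I retreat the same way and measure again.

Emit:
{"name": "step_arm", "arguments": {
  "commands": [
    [[0,0,0],[2,0,0],24],
    [[0,0,0],[10,0,0],24],
    [[0,0,0],[25,0,0],24],
    [[0,0,0],[50,0,0],24],
    [[0,0,0],[50,0,-30],24]
  ]
}}

```text
time_s: 12.5
tool_pos: [0.4555, 0.0381, 0.0914]
tool_rot: [-0.006, 0.052, 0.999, 0.001]
force: [-0.1, -0.2, 0.7]
grip_width: 0.0238
```

Emit:
{"name": "step_arm", "arguments": {
  "commands": [
    [[0,0,0],[0,0,-40],24],
    [[0,0,0],[0,40,-80],24],
    [[0,0,0],[0,85,-90],24],
    [[0,0,0],[0,130,-90],24],
    [[0,0,0],[0,170,-90],24]
  ]
}}

```text
time_s: 13.0
tool_pos: [0.4803, 0.208, 0.1866]
tool_rot: [0.002, 0.052, 0.999, 0.0]
force: [0.6, -1.0, 0.0]
grip_width: 0.0242
```

Emit:
{"name": "step_arm", "arguments": {
  "commands": [
    [[0,0,0],[0,50,0],24],
    [[0,0,0],[0,80,0],24],
    [[0,0,0],[0,80,0],24],
    [[0,0,0],[0,80,0],24],
    [[0,0,0],[0,80,0],24]
  ]
}}

```text
time_s: 13.5
tool_pos: [0.4881, 0.2846, 0.185]
tool_rot: [-0.0, 0.053, 0.999, -0.0]
force: [0.2, 0.1, 0.4]
grip_width: 0.0244
```

```bash
python3 - <<'E'
from h import *
for n in('top','scene'):
    im,d=cams.capture(n); np.save(n+'d3.npy',d); cv2.imwrite(f'pics/{n}3.png',im[:,:,::-1])
    print(n,hubfit(n,im,d,(.554,.027)),discfit(n,im,d))
    if n=='top': [print(c,hubfit(n,im,d,(.554,.027),col=c)) for c in(-4,-2)]
    u,v=map(int,proj(n,[.555,.025,.05])); cv2.imwrite(f'pics/c3{n}.png',cv2.resize(im[v-40:v+40,u-50:u+50],None,fx=4,fy=4,interpolation=2)[:,:,::-1])
    a=cv2.imread(f'pics/{n}0.png').astype(int)
cv2.imwrite('pics/c3.png',np.hstack([cv2.imread('pics/c3top.png'),cv2.imread('pics/c3scene.png')]))
move([.46,.035,.067],-.105)
E
```

```text
top (array([0.55420649, 0.02656276]), np.float64(20.875), np.int64(557)) [0.55428842 0.02716551]
-4 (array([0.55483149, 0.02645662]), np.float64(20.625), np.int64(569))
-2 (array([0.55474856, 0.02643864]), np.float64(23.125), np.int64(553))
scene (array([0.5519897 , 0.02918576]), np.float64(21.875), np.int64(357)) [0.55645591 0.03267378]
t 13.6 tcp [0.4884 0.2843 0.1852] turn [-0.    -0.    -0.001] shift [   1.8 -250.9  118.2] F [-0.13  0.24 -0.78] w 0.024053040599107803
```

View pics/c3.png

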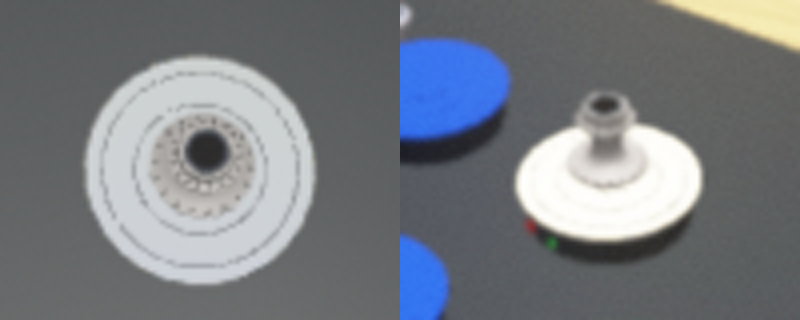

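The top view shows the hub within about 1 mm of centre. The scene disc fit disagrees, and I suspect the hub outline contaminates its contour, so I check that offline with the saved picture.

```bash
python3 - <<'E'
from h import *
from scipy.optimize import minimize
n='scene'
for k in '023':
    im=cv2.imread(f'pics/scene{k}.png'); g=cv2.cvtColor(im,6).astype(float)
    # disc rim: maximise mean inside-outside brightness step over a 70 mm circle at z=.04, where not hidden by the hub
    hub=hubfit(n,im,np.load('scened.npy' if k=='0' else f'scened{k}.npy'),{'0':(.524,.033),'2':(.546,.029),'3':(.552,.029)}[k])[0]
    a=np.linspace(0,2*np.pi,240); 
    def smp(c,rr):
        P=np.float32([proj(n,[c[0]+rr*np.cos(t),c[1]+rr*np.sin(t),.04]) for t in a]); return cv2.remap(g.astype(np.float32),P[:,0],P[:,1],1)[:,0]
    ok=np.cos(a-np.arctan2(-.58,-.75))<.5   # leave out far side, where the hub may cover the rim
    f=lambda c:-np.minimum((smp(c,.0675)-smp(c,.0725))[ok],80).mean()
    q=minimize(f,(.553,.030),method='Nelder-Mead',options=dict(initial_simplex=[(.553,.03),(.558,.03),(.553,.035)])).x
    print(k,'disc',q.round(4),'hub',hub.round(4),'offset mm',((hub-q)*1e3).round(1))
a=cv2.imread('pics/top0.png').astype(int);b=cv2.imread('pics/top3.png').astype(int)
for nm,(u,v) in dict(front=(430,195),cup=(441,262),crank=(264,152),freewheel=(195,224),pedal=(197,300),carton=(119,298)).items(): print(nm,np.abs(a-b)[v-20:v+20,u-20:u+20].mean().round(1))
E
```

```text
0 disc [0.5566 0.032 ] hub [0.5235 0.0335] offset mm [-33.1   1.5]
2 disc [0.5565 0.032 ] hub [0.5458 0.0293] offset mm [-10.6  -2.7]
3 disc [0.5565 0.0319] hub [0.5522 0.0285] offset mm [-4.3 -3.4]
front 1.5
cup 1.7
crank 1.7
freewheel 13.4
pedal 16.8
carton 55.5
```

```bash
python3 - <<'E'
from h import *
n='scene'
g=cv2.cvtColor(cv2.imread('pics/scene3.png'),6).astype(np.float32); D=cv2.morphologyEx(g,cv2.MORPH_BLACKHAT,np.ones((5,5)))
a=np.linspace(0,2*np.pi,240); best=[]
def s(c,rr,m):
    P=np.float32([proj(n,[c[0]+rr*np.cos(t),c[1]+rr*np.sin(t),.04]) for t in a]); return cv2.remap(D,P[:,0],P[:,1],1)[m,0].mean()
e=np.cos(a-np.arctan2(-.58,-.75))
for x in np.arange(.545,.561,.001):
    for y in np.arange(.024,.038,.001): best.append((s((x,y),.06,e<2)+s((x,y),.04,e<.3),x,y))
for b in sorted(best)[::-1][:6]: print(np.round(b,4))
E
```

```text
[5.673 0.554 0.03 ]
[5.5376 0.555  0.03  ]
[5.5374 0.554  0.031 ]
[5.4688 0.553  0.03  ]
[5.4553 0.555  0.031 ]
[5.4292 0.554  0.029 ]
```

The scene's printed rings give a disc centre of (0.554, 0.030) against the hub at (0.552, 0.029), about 2 mm apart. The rim fit was pulled towards the camera, most likely by the disc's visible side. Everything is within tolerance, so I hand in.

```bash
python3 -c "
from bench import r
print(r.observe()['tool_pos'], r.sign_off())"
```

```text
the job is handed in; nothing more can be done
[0.4884422  0.28431447 0.18518023] None
```

I pushed the hub shell about 29 mm to the middle of the white disc and handed the job in at about 13.6 s. I did it in two slow, low pushes (about 10 mm/s) on the large flange, with two slightly parted fingertips. The largest force reading was about 2.5 N. The hand is clear of everything, with its fingertips about 160 mm above the bench.

**Last checks**
- **Top camera:** the hub is 0.6 to 1 mm from the disc centre, by both the depth and the colour fit, and it looks upright.
- **Scene camera:** two checks disagreed at first. Fitting the disc's rim gave an offset of about 5.5 mm, which would be over the limit. Fitting the printed rings gave about 2.4 mm. I took the rim fit as biased, most likely because the disc's near side shows from that angle, and trusted the rings and the top view.
- **Other parts:** comparing pictures, the front hub, headset cup and crank arm are unchanged. The comparison was no use for the freewheel, pedal and carton, because the arm was in view there in one or both pictures. The fingertips passed well above them.

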